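Shut the draft shield and tare the balance

TASK

The crucible already stands on the balance's pan: with the fingertips, push the clear sliding cover on top of the draft shield fully shut by its upright tab, then lightly press the tare key (the long bar, second from the left in the row of keys under the display) all the way down and let it come back up. Be gentle with the balance, lift nothing, and leave the other keys, the crucible and the small things round the balance alone.

Things in the scene. Friction and masses are not known exactly. Their poses are not given: they have to be found in the camera images.
- balance: White balance, 260 deep (x) x 200 mm wide (y), fixed; origin under its middle at bench height, x from front to back, y to the left seen from the front, z up. Its front 110 mm slopes up 9 degrees to the back with a row of 4 grey keys before a display. Behind x = -23 mm stands a clear-walled draft shield, rails 150 mm above the bench, round the pan. Do not push or press it with over 30 N.
- cover (a joint): How far the shield's clear cover is open, in m: 0 fully shut (an end stop), up to 0.095 slid out to the balance's left (+y). It slides only along the balance's y axis, stays where it is left, and takes about 1 N to push.
- cover_tab (a point): Middle of the top edge of the upright grey finger tab on the cover, 169 mm above the bench; axes as the balance's. The tab is 50 mm along x, 9 mm thick along y, and free for 17 mm below this point; below that its foot is 20 mm wide along y; the cover's clear face lies 20 mm below this point. With the cover shut the tab stands at x = 54, y = 0 of the balance.
- tare_key (a joint): How far the tare key is pressed in, in m: 0 at rest, 0.004 fully down. It moves square to the panel (9 degrees from vertical) against a spring of 1.5 N at rest and 3.5 N fully down; it counts as pressed beyond 0.0025.
- tare_key_top (a point): Middle of the top face of the tare key, the only long one: 58 mm along y, 18 mm deep, 6.5 mm proud of the panel, 12 mm from the small key on its left, 18 mm from the one on its right. It lies 45 mm above the bench, 83 mm in front of the draft shield, at x = -106, y = 20 mm of the balance; axes as the balance's, tilted 9 degrees with the panel.
- crucible: White porcelain crucible, 51 mm across, 36 mm high, standing loose inside the shield on the balance's round steel pan (96 mm across, top 62 mm above the bench, centred at x = 54, y = 0 of the balance); origin at the centre of its underside, z up.
- vial: Small brown vial with a white cap, 25 mm across and 52 mm high, standing loose on the right of the balance; origin under its middle. To the right of it a tall rack rises over the bench, its nearest post about 0.53 m ahead and 0.17 m to the right of the robot, its loaded shelf farther right and back: come to the balance from in front of this rack.
- rubber_stopper: Rubber stopper, 38 mm across and 26 mm high, standing loose on the right of the balance; origin under its middle.
- timer: Bench timer, a flat white block 62 x 62 x 16 mm, loose on the left of the balance's panel; origin under its middle.
- forceps: Steel forceps, 124 mm long (own y), 16 mm wide and 7 mm high, lying loose on the left of the balance; origin under its middle.
- power_key (a joint): How far another key (first key from the left, 22 mm wide, 18 mm deep) is pressed in, in m: 0 at rest, 0.004 fully down; same spring as the tare key. To be left alone.
- mode_key (a joint): How far another key (third key from the left, 22 mm wide, 18 mm deep) is pressed in, in m: 0 at rest, 0.004 fully down; same spring as the tare key. To be left alone.
- print_key (a joint): How far another key (last key on the right, 22 mm wide, 18 mm deep) is pressed in, in m: 0 at rest, 0.004 fully down; same spring as the tare key. To be left alone.
Mind the look-alikes: they are no part of the job. Several things have the shape of the crucible; the one meant has the colours described above.

How it is judged:
By the outcome, as a careful person would: the job done as asked, in the order asked, and still so for the second after the job is handed in, with the robot touching nothing.
It also fails if it takes over 48 s, if anything falls off the work surface, if the arm or the gripper's body presses on something with over 40 N, if the wrist force passes 120 N, or if a joint passes its speed limit or range.

ROBOT

A 6-joint arm with a two-finger parallel gripper is mounted at the origin on a cart in front of the work surface, level with it; the furniture and walls round the work are solid. World frame = base frame: x ahead of the robot, y to its left, z up, the work surface at z = 0. Lengths are in m, angles in degrees, forces in N, time in s.
With the tool pointing down it reaches from about 0.4 to 0.825 m from the base axis. Payload 7 kg.
Tool frame: the origin (TCP) lies midway between the tips of the shut fingers; the grasp point (between the pads) lies 19 mm behind it; z points along the fingers, y is the line along which they close (so a half turn about z gives the same grasp; the last joint's range is limited). The gripper opens to 88 mm and grips with 3 to 60 N. Pads are 19 mm wide; open, the fingers measure 130 mm over their backs; the gripper's body (78 mm by 193 mm) begins 47 mm behind the grasp point.
Start: joints at [84.231, 20.546, 0.682, 0, -70.136, -16.507], TCP at [0.256, 0.625, 0.227] pointing down, gripper open.
Joint ranges: [-176.03, 176.03], [-82.01, 121.73], [-58.28, 71.71], [-173.87, 95.51], [-174.79, -0.11], [-173.66, 173.66]. Speed limits (degrees/s): [136.94, 136.94, 172.46, 180, 180, 180].

INTERFACE

Orientations are given as a 3x3 rotation matrix whose columns are the frame's x, y, z axes.
In Python, from rig import robot gives the robot as it stands. Calls block until the motion is done:
- robot.goto(position, orientation): joint-space move of the TCP to a pose.
- robot.servo_line(position, ori=None, speed=0.15): straight line of the TCP; ori=None keeps the orientation; speed is the mean speed in m/s.
- robot.movej(angles): joint-space move.
- robot.move_gripper(opening): opening from 0.0 (shut) to 1.0 (fully open); the grip force is fixed at half the most; returns when the fingers have stopped.
- robot.dwell(seconds).
- robot.ik(position, orientation): joint angles nearest the present ones, or None.
- robot.grab_frame(name): name is "scene" or "top" or "wrist"; returns (picture, depth): 480x640x3 uint8, red, green, blue; 480x640 float32, m along the optical axis (not along the pixel's ray), 0 where there is no reading.
- robot.camera_info(name): a dict with "vfov" (degrees; the focal length in pixels is half the picture's height over the tangent of half this angle, whatever the lens; pixels are square), "cx", "cy" (the principal point, pixels), "view" (4x4, takes a point from world to camera coordinates); the wrist camera has in their place "T_tool_cam" (4x4, takes a point from camera to tool coordinates, whose origin is the TCP and whose axes are the flange's). Camera axes: x right, y down, z forward; pixel columns grow to the right and rows downward; lengths in m; the calibration is good to about 2 mm. A picture is of the moment at which its call begins: read the wrist's pose just before it. camera_info takes no time and is no camera call.
A pose or a line that the arm cannot do raises robot.Unreachable and nothing moves.
- robot.job_done(): hands the job in; it is judged then, once.
Readings, each from a call of its own:
- robot.read_t(): time.
- robot.read_qpos(): joint angles.
- robot.read_qvel(): joint speeds.
- robot.read_effort(): joint torques, N m.
- robot.read_position(): TCP position.
- robot.read_tcp_rot(): TCP orientation.
- robot.read_force(): force on the tool from outside, world axes, zero at the start.
- robot.read_ft_torque(): the same for the moment, N m.
- robot.read_grip_width(): opening from 0.0 (shut) to 1.0 (fully open).
- robot.read_finger_force(): force on a finger pad.
Only numpy, scipy, OpenCV 4.12 (cv2) and the standard library are available. Lean on these libraries where they do the work, as an engineer would, in place of code of your own. Each camera call takes 0.05 s, during which the arm holds its last target. There are 200 camera calls.

## Working session

There is one attempt and no reset: what is moved stays moved. The work goes in short steps, each a Python script; the robot and the scene stay as the last script left them, time stands still between calls to the robot, and variables do not carry over. Pictures are saved under pics/ and viewed, at most 10 in all, crops included, and the job is handed in when it is done.

```bash
ls; mkdir -p pics; cat > h.py <<'E'
import numpy as np, cv2
from rig import robot
def save(name,fn):
    p,d=robot.grab_frame(name); cv2.imwrite(f'pics/{fn}.png',p[:,:,::-1]); np.save(f'pics/{fn}.npy',d); return p,d
def cam(name,R=None,t=None):
    c=robot.camera_info(name); f=240/np.tan(np.radians(c['vfov'])/2)
    if 'view' in c: T=np.linalg.inv(np.array(c['view']))
    else:
        W=np.eye(4);W[:3,:3]=R;W[:3,3]=t; T=W@np.array(c['T_tool_cam'])
    return f,c['cx'],c['cy'],T
def ray(c,u,v,z):
    f,cx,cy,T=c; d=T[:3,:3]@np.array([(u-cx)/f,(v-cy)/f,1]); o=T[:3,3]; return o+d*(z-o[2])/d[2]
def dep(c,u,v,d):
    f,cx,cy,T=c; return T[:3,:3]@np.array([(u-cx)/f*d,(v-cy)/f*d,d])+T[:3,3]
E
python3 - <<'E'
from h import *
for n in('scene','top'):
    save(n,n+'0'); c=robot.camera_info(n); print(n,c)
print(robot.camera_info('wrist'),robot.read_t(),robot.read_tcp_rot())
E
```

```text
pics
scene {'vfov': 44.71772649619677, 'cx': 320.93120500723313, 'cy': 241.28492327579036, 'view': array([[ 0.49488685, -0.86895679,  0.00104432, -0.17142388],
       [-0.43029449, -0.24610438, -0.86849254,  0.40407171],
       [ 0.7549395 ,  0.42935617, -0.49570114,  0.63541476],
       [ 0.        ,  0.        ,  0.        ,  1.        ]])}
top {'vfov': 43.40229118962251, 'cx': 320.6982073528303, 'cy': 239.93969885302425, 'view': array([[ 0.02701416, -0.99931729,  0.02520297,  0.0901191 ],
       [-0.98618537, -0.0307641 , -0.16276361,  0.60263251],
       [ 0.16342784, -0.02045788, -0.98634315,  1.04668328],
       [ 0.        ,  0.        ,  0.        ,  1.        ]])}
{'vfov': 60.582934230084085, 'cx': 320.3649428550896, 'cy': 237.53210381832167, 'T_tool_cam': array([[ 4.13779171e-04, -9.64075874e-01, -2.65626691e-01,
         7.12242683e-02],
       [ 9.99998907e-01,  7.76043360e-04, -1.25885678e-03,
         1.32970724e-03],
       [ 1.41977128e-03, -2.65625879e-01,  9.64075141e-01,
        -1.58221605e-01],
       [ 0.00000000e+00,  0.00000000e+00,  0.00000000e+00,
         1.00000000e+00]])} 0.1 [[ 9.25316092e-01 -3.79196408e-01 -4.61817900e-04]
 [-3.79196668e-01 -9.25314946e-01 -1.46183052e-03]
 [ 1.26993875e-04  1.52777511e-03 -9.99998825e-01]]
```

View pics/scene0.png

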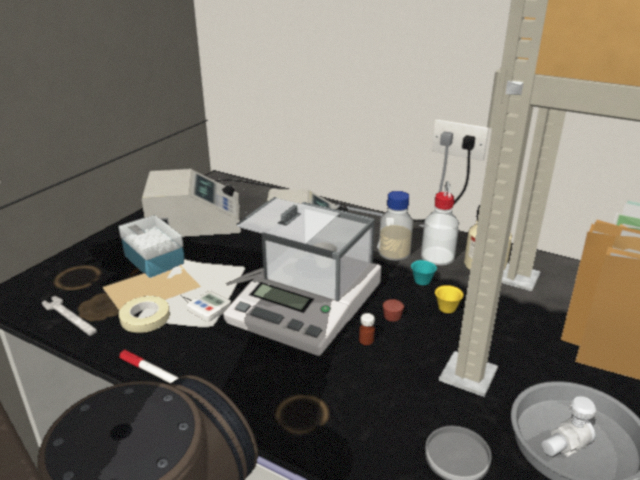

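View pics/top0.png

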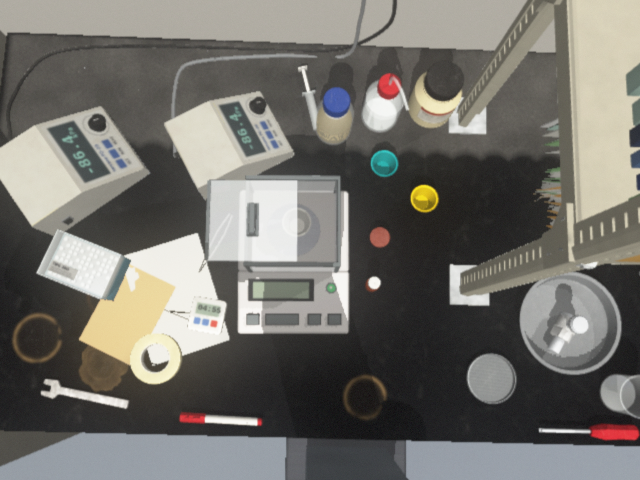

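The top view shows the balance with its front edge near row 333. The long key is at about (281,319), second from the left, between small keys at (252,319) and (313,319). The cover is slid left, its tab is at (252,219), and the white crucible is at (295,221). Teal (384,163), yellow (424,198) and red (380,237) cups are look-alikes and aren't on the pan.

```bash
python3 - <<'E'
from h import *
p=cv2.imread('pics/top0.png');d=np.load('pics/top0.npy');c=cam('top')
cv2.imwrite('pics/crop.png',cv2.resize(p[165:345,195:365],None,fx=3.3,fy=3.3,interpolation=cv2.INTER_CUBIC))
g=cv2.cvtColor(p,cv2.COLOR_BGR2GRAY)
def rect(x0,y0,x1,y1,lo,hi,z):
    m=((g>lo)&(g<hi)).astype(np.uint8)*0+0
    m=np.zeros_like(g);m[y0:y1,x0:x1]=((g>lo)&(g<hi))[y0:y1,x0:x1]
    n,l,s,ce=cv2.connectedComponentsWithStats(m)
    for i in range(1,n):
        if s[i,4]>25: 
            r=cv2.minAreaRect(np.argwhere(l==i)[:,::-1].astype(np.float32))
            print(s[i],r,ray(c,*r[0],z).round(4))
print('keys');rect(240,310,347,329,0,150,.045)
print('tab');rect(243,198,263,240,0,120,.169)
print(g[319,236:350]);print(g[219,240:265]); print(g[195:245,252])
for uv in((281,319),(252,219),(295,221),(252,319)): print(uv,d[uv[1],uv[0]],dep(c,*uv,d[uv[1],uv[0]]).round(4))
E
```

```text
keys
[247 313  13  11  38] ((252.6199951171875, 317.65997314453125), (12.162236213684082, 9.050968170166016), 8.130102157592773) [0.4565 0.2248 0.045 ]
[264 313  35  14 451] ((281.0, 319.5), (13.0, 34.0), 90.0) [0.4547 0.1743 0.045 ]
[305 313  17  13 196] ((313.0, 319.0), (12.0, 16.0), 90.0) [0.4571 0.1174 0.045 ]
[326 313  16  14 204] ((333.5, 319.5), (13.0, 15.0), 90.0) [0.4573 0.0808 0.045 ]
tab
[254 204   3  26  52] ((255.0, 216.5), (25.0, 2.0), 90.0) [0.6149 0.2175 0.169 ]
[ 78 115 209 241 247 248 246 245 241 237 169 152 156 157 157 158 157 159
 157 158 157 153 132 174 235 200 171 157 148 102  98 105 105 107 105 106
 103 104 104 105 103 101 105 103 105 103 106 102 104 103 102 103 103 102
 103 103 102 104 102 103 103  98 100 154 169 169 169 170 168 153 145 112
  84  94 101  99 100 101 100 100  99  99 100  99  94 150 167 169 156 150
 146 109  80  93  98  98 100  99  98  96 100  98  98  98  89 126 157 166
 169 167 172 207 151  79]
[235 237 237 237 236 225 180 147 136 137 143 146 148 143 115 107 128 146
 169 227 237 238 238 238 237]
[223 224 225 225 224 224 221 186 149 147 148 146 147 149 147 148 149 147
 149 148 148 149 149 150 148 149 150 149 149 148 150 148 148 150 148 149
 147 133 118 108 114 169 222 235 235 235 236 235 236 237]
(281, 319) 1.0708786 [0.4555 0.1742 0.0473]
(252, 219) 0.9759945 [0.6107 0.2222 0.1683]
(295, 221) 0.99216765 [0.6126 0.1529 0.1536]
(252, 319) 1.070505 [0.4541 0.2257 0.0464]
```

View pics/crop.png

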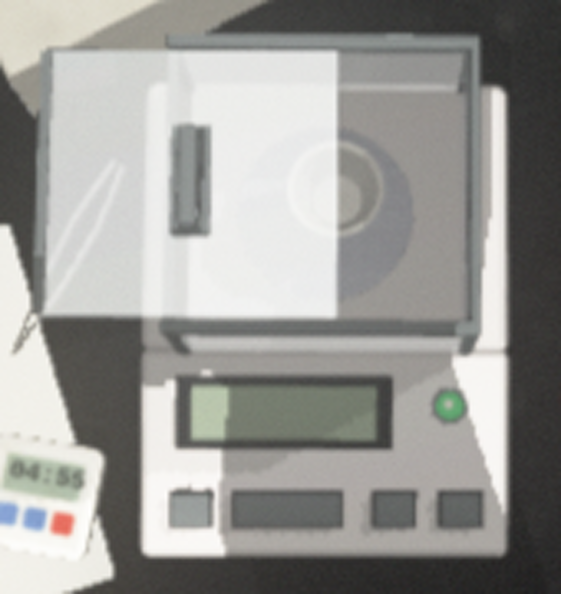

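The crop confirms it: the tab (foot plus top edge) is at about (252,219) in the full picture. The tare key is the only long dark bar, with a small grey key to its left and two to its right. Balance yaw is about 1.5°. Next I'll move above the tab's open side and look.

```bash
cat >> h.py <<'E'
YAW=np.radians(1.5)
Z=np.array([[np.cos(YAW),-np.sin(YAW),0],[np.sin(YAW),np.cos(YAW),0],[0,0,1.]])
bx,by,bz=Z.T
RT=np.c_[-by,-bx,-bz]            # tab: fingers close along balance x
n=Z@[-np.sin(np.radians(9)),0,np.cos(np.radians(9))]
RK=np.c_[-np.cross(by,n),by,-n]  # key: square to panel
E
python3 - <<'E'
from h import *
print(ray(cam('top'),252,219.2,.169),np.linalg.det(RT),np.linalg.det(RK))
P=np.array([.612,.222,.26])+.035*by
print(robot.ik(P,RT),robot.ik([.44,.174,.15],RK))
robot.move_gripper(0.0)
robot.goto(P,RT)
robot.dwell(.2)
print(robot.read_t(),robot.read_position(),robot.read_qpos(),[robot.read_force().round(2) for _ in range(3)])
np.savez('pics/pose.npz',R=robot.read_tcp_rot(),t=robot.read_position())
save('wrist','w1')
E
```

```text
[0.61026046 0.22210479 0.169     ] 1.0 1.0000000000000002
[ 39.62646994  18.4134229    1.92775674   0.         -73.51433385
 -38.12646994] [ 5.12251571e+01 -2.11068988e-02 -4.06776186e+01  9.90645033e+00
 -4.39273565e+01 -1.46543865e+02]
3.5833 [0.61072968 0.25782949 0.2598821 ] [ 3.97037695e+01  1.84225571e+01  1.92675590e+00 -2.79399855e-03
 -7.35131864e+01 -3.81238477e+01] [array([-0.8 ,  0.54, -0.4 ]), array([-0.8 ,  0.54, -0.4 ]), array([-0.8 ,  0.54, -0.4 ])]
```

View pics/w1.png

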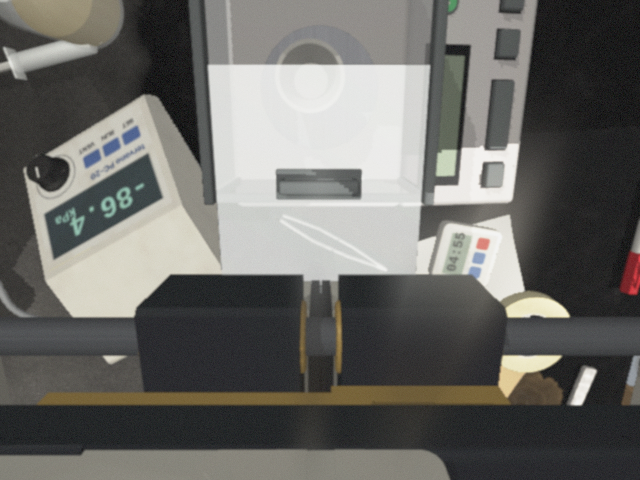

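The wrist view shows the tab at (318,184), the tare key at (501,115), the crucible at (310,75) and the shut fingers at (320,330) on the tab's open side. I'll cross-check the positions.

```bash
python3 - <<'E'
from h import *
q=np.load('pics/pose.npz');c=cam('wrist',q['R'],q['t']);d=np.load('pics/w1.npy')
g=cv2.cvtColor(cv2.imread('pics/w1.png'),cv2.COLOR_BGR2GRAY)
print(g[160:210,318]);print(g[182,268:370:2]);print(g[70:160:2,500]);print(g[115,478:524])
for u,v,z in((318,176,.169),(318,184,.169),(500,115,.045),(508,44,.045),(494,174,.045),(310,78,.098)): print(u,v,ray(c,u,v,z).round(4),dep(c,u,v,d[v,u]).round(4))
E
```

```text
[234 234 235 234 234 235 234 230 201 150 114 111 113 112 112 109 111 113
 119 128 120 122 133 143 147 145 146 147 148 145 146 147 141 134 128 122
 131 132 143 173 208 218 226 234 236 229 217 209 207 204]
[220 219 219 219 140  92 115 122 122 122 122 124 123 124 124 127 125 125
 128 129 127 129 129 130 129 133 132 133 134 130 130 131 127 125 126 118
 102  96  98  91  94  93  95  93  92  83 104 214 226 226 226]
[158 157 160 161 146  84  91  88  88  89  90  88  91  90  90  86  87  89
  89  88  91  92  88  90  94  91  92  92  89  92  94  95  89  93  95  96
  92  94 116 129 181 236 234 239 242]
[160 160 160 160 159 161 160 160 151 124  82  64  69  77  78  86  88  93
  93  89  94  94  91  86  89  92  90  92  88  92  87  89 107 130 149 155
 157 159 160 158 159 156 154 144 117  80]
318 176 [0.6127 0.2157 0.169 ] [0.6128 0.2178 0.1515]
318 184 [0.6126 0.2206 0.169 ] [0.6126 0.2205 0.1691]
500 115 [0.4559 0.1734 0.045 ] [0.4558 0.1734 0.0447]
508 44 [0.4574 0.1167 0.045 ] [0.4567 0.1164 0.0433]
494 174 [0.4539 0.2245 0.045 ] [0.4539 0.2245 0.0449]
310 78 [0.6206 0.1532 0.098 ] [0.6193 0.1583 0.1485]
```

```bash
sed -i 's/radians(1.5)/radians(1.7)/' h.py; python3 - <<'E'
from h import *
T=np.array([.612,.221,0]); s=T+.032*by
robot.servo_line([*s[:2],.200],RT,.12)
robot.servo_line([*s[:2],.159],None,.06); robot.dwell(.15)
b=robot.read_force(); print('base',b.round(2),robot.read_position())
# bulk push to ~7 mm before the expected stop
e=T+(-.062+.014+.007)*by
n=6
for k in range(1,n+1):
    q=s+(e-s)*k/n
    robot.servo_line([*q[:2],.159],None,.04)
    f=robot.read_force()-b; print(k,robot.read_position().round(4),f.round(2))
    if np.linalg.norm(f)>8: print('STOP');break
print(robot.read_t()); save('wrist','w2')
E
```

```text
base [-0.43 -0.58  0.65] [0.61127459 0.25314771 0.15951088]
1 [0.6115 0.2404 0.1592] [ 0.43  0.19 -1.24]
2 [0.6118 0.2283 0.159 ] [ 0.82 -0.05 -0.86]
3 [0.6121 0.2161 0.159 ] [-0.28  0.33 -0.6 ]
4 [0.6125 0.2039 0.159 ] [ 0.2   1.27 -0.9 ]
5 [0.6128 0.1918 0.159 ] [-0.61  0.88 -0.13]
6 [0.6132 0.1796 0.159 ] [ 1.15  0.75 -0.27]
7.9667
```

```bash
python3 - <<'E'
from h import *
p=robot.read_position(); b=np.array([-.2,-.6,.2])
for k in range(1,21):
    q=p-by*.001*k; robot.servo_line([*q[:2],.159],None,.02)
    f=np.mean([robot.read_force()-b, (robot.dwell(.04),robot.read_force()-b)[1]],0)
    print(k,robot.read_position()[1].round(4),f.round(2))
    if f[1]>5: break
robot.dwell(.1);print(robot.read_force()-b,robot.read_t()); save('wrist','w3')
E
```

```text
1 0.1788 [ 0.2   0.78 -0.06]
2 0.1778 [ 0.37  1.65 -0.48]
3 0.1767 [ 0.43  1.16 -0.62]
4 0.1757 [ 0.04  0.69 -0.14]
5 0.1747 [-0.18  0.43 -0.16]
6 0.1741 [-1.03  3.05 -0.1 ]
7 0.174 [-1.61  7.03 -0.22]
[-0.98771631  6.66514082 -0.23498068] 10.1583
```

The stop was reached where expected (7 N). Next I back off, lift, move over the key and check with the top camera.

```bash
python3 - <<'E'
from h import *
p=robot.read_position()
robot.servo_line([*(p+.02*by)[:2],.159],None,.08)
robot.servo_line([*(p+.02*by)[:2],.25],None,.15)
K=np.array([.4557,.1737,.045])
robot.servo_line([.47,.20,.25],None,.2)
q=robot.ik(K+.11*n,RK);print(q, robot.read_t())
robot.goto(K+.11*n,RK); robot.dwell(.1)
print(robot.read_position(),K+.11*n,robot.read_t())
p,_=save('top','top1'); cv2.imwrite('pics/c1.png',cv2.resize(p[165:345,195:365,::-1],None,fx=3.3,fy=3.3))
np.savez('pics/pose2.npz',R=robot.read_tcp_rot(),t=robot.read_position()); w,_=save('wrist','w4')
o=np.zeros((480,800,3),np.uint8);c=cv2.resize(p[165:345,195:365],(378,400));o[:400,:378]=c;o[:315,380:]=cv2.resize(w,(420,315));cv2.imwrite('pics/both.png',o[:,:,::-1])
E
```

```text
[  51.31733194   -0.46787209  -40.51744278    9.78640937  -44.51130628
 -146.27895353] 12.25
[0.43881982 0.17335966 0.15376254] [0.43849978 0.17318951 0.15364572] 13.925
```

View pics/both.png

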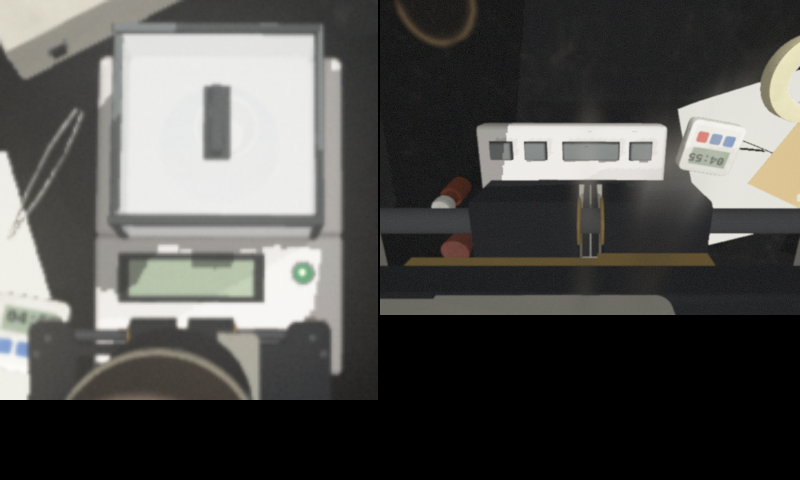

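The cover is fully shut, with the tab centred over the pan. The wrist view puts the tare key directly ahead, at about (321,230) in the full frame. Now I'll press it with force feedback.

```bash
python3 - <<'E'
from h import *
q=np.load('pics/pose2.npz');c=cam('wrist',q['R'],q['t'])
g=cv2.cvtColor(cv2.imread('pics/w4.png'),cv2.COLOR_BGR2GRAY)
m=np.zeros_like(g);m[205:255,265:382]=(g[205:255,265:382]<130)
k,l,s,ce=cv2.connectedComponentsWithStats(m);i=1+np.argmax(s[1:,4]);u,v=s[i,0]+s[i,2]/2-.5,s[i,1]+s[i,3]/2-.5
W=ray(c,u,v,.045);print(s[i],W)
K=np.array([.4557,.1737,.045])
if np.linalg.norm(W-K)<.006: K=(K+W)/2
print(K)
robot.servo_line(K+.02*n,RK,.1); robot.servo_line(K+.006*n,RK,.05); robot.dwell(.15)
F=lambda:np.mean([(robot.dwell(.03),robot.read_force())[1] for _ in range(3)],0)@n
b=F(); h=.005; print('base',b,(robot.read_position()-K)@n)
while h>-.0105:
    robot.servo_line(K+h*n,RK,.02); f=F()-b
    print(round(h*1e3,1),((robot.read_position()-K)@n*1e3).round(2),f.round(2))
    if f>6: break
    h-=.0007
print(robot.read_t())
E
```

```text
[278 216  87  29 537] [0.45243875 0.17340898 0.045     ]
[0.45406938 0.17355449 0.045     ]
base 0.029444275633185926 0.006168937443237552
5.0 5.02 0.16
4.3 4.29 -0.23
3.6 3.58 0.01
2.9 2.88 0.27
2.2 2.19 -0.34
1.5 1.48 0.06
0.8 0.79 -0.29
0.1 0.08 0.63
-0.6 -0.55 1.46
-1.3 -1.27 1.64
-2.0 -1.96 2.04
-2.7 -2.68 2.13
-3.4 -3.37 3.2
-4.1 -4.08 3.43
-4.8 -4.37 11.36
21.0083
```

The key reached its stop: spring profile 1.5 to 3.5 N over 4 mm, then a sharp rise. Releasing and retreating.

```bash
python3 - <<'E'
from h import *
K=np.array([.45407,.17355,.045])
robot.servo_line(K+.01*n,RK,.04); robot.servo_line(K+.12*n,RK,.15)
p=robot.read_position(); robot.goto([.40,.34,.25],RK); robot.dwell(.3)
p,_=save('top','top2'); cv2.imwrite('pics/c2.png',cv2.resize(p[140:350,170:440],None,fx=2.8,fy=2.8)[:,:,::-1]); print(robot.read_t(),robot.read_force())
E
```

```text
23.55 [ 0.47209248 -1.03578103  0.57308052]
```

View pics/c2.png

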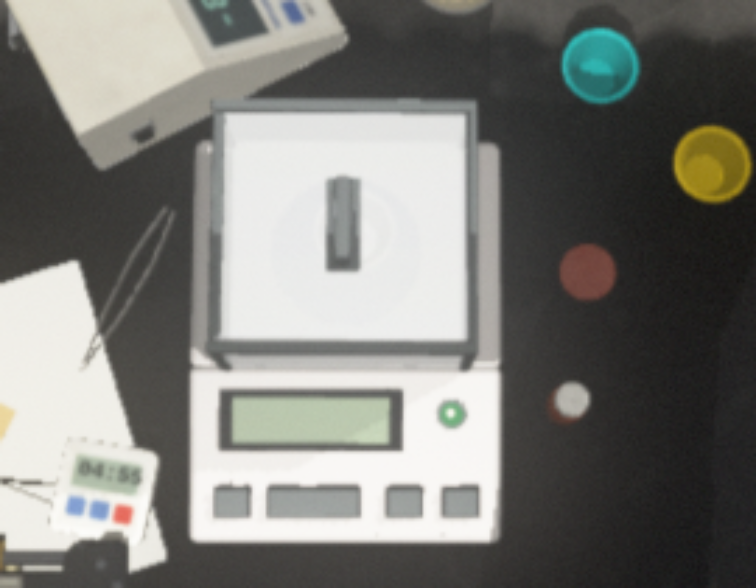

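The cover is shut (tab at about (343,223) in the crop), the tare key is back up (about (313,501)), and the vial, stopper, timer and forceps haven't moved. The arm is clear, so I'm handing in.

```bash
python3 -c "
from rig import robot
print(robot.job_done())"
```

```text
the job is handed in; nothing more can be done
None
```

I pushed the cover fully shut, then pressed the tare key all the way down (about 11 N at its stop) and let it come back up; I handed the job in at about 24 s with the arm clear, and no verdict came back.

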